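# Clip the thermometer on the slide bench and index it to its reading notch

## Task

Take the steel-cased thermometer by its spring clip off the little wooden stand and clip it well down over the upright plate of the slide carriage, upright and about in the middle, and let go of the clip. Then take the carriage by its black grip post and slide it along the rail away from its starting end until its spring ball drops into the notch of the index bar, and finish still gripping the post with the carriage seated in that notch. Do not drop the thermometer and leave the other things on the shelf where they are.

Things in the scene. Friction and masses are not known exactly. Their poses are not given: they have to be found in the camera images.
- clip: Steel spring clip, clothes-peg form, jaws down, handles up, carrying a steel-cased thermometer on one jaw; 90 g. Origin: between the jaws, level with their tips; z up, y the way jaws and handles close, x along hinge and thermometer (12 mm diameter, 105 mm long, 12 mm to +y, 10 mm above origin). Starts clipped on the stand, tips 22 mm below its top edge.
- clip_mouth (a point): Point between the jaws, 10 mm above their tips. Jaws 20 mm wide (x), 34 mm long, hinge 35 mm above the tips. The jaw tips stand 5 mm apart on a plate and about 17 mm when squeezed fully open, moving equally to both sides.
- clip_grip (a point): Point between the two handles, 60 mm above the jaw tips: put the fingers here, closing along the clip's y. Handles 22 mm wide (x), from 40 to 73 mm above the tips, leaning outwards, 34 mm over their tops (y); squeezed to their stop they are upright and 20 mm over all. A grip of 20 N or more reaches the stop; letting go clamps the jaws.
- stand: Parking stand for the clip: wooden base 60 x 70 x 12 mm with an upright steel plate 5 mm thick (y), 30 mm wide (x), top edge 62 mm above the shelf. Origin: under its centre. Fixed.
- rail: Fixed slide bench: base plate 105 x 390 mm, rail along its y. Origin: rail centre line, halfway along, shelf height. The carriage starts at rail y -100 to -75 mm and slides towards +y, at most to +70. A steel index bar 14 mm wide lies at rail x = +45 mm, top 26 mm up, with one cross notch (9 mm gap) whose place varies: between rail y -20 and +50 mm.
- rail_start (a point): Top of the end block at the -y end of the rail, on the centre line, 30 mm above the shelf.
- rail_end (a point): Top of the end block at the +y end of the rail, on the centre line, 370 mm from rail_start.
- carriage: Aluminium carriage, 60 x 124 mm, top 45 mm up, sliding along rail y only, drag 1 to 5 N. Origin: rail centre line, shelf height, level in y with its spring ball; axes as the rail's. Plate 40 mm to -y, grip post 40 mm to +y. The ball rides on the index bar at x = +45 mm; in the notch it holds the carriage centred: a push of 8 N does not move it out, 12 to 16 N does.
- plate_top (a point): Middle of the top edge of the carriage's upright plate: steel, 5 mm thick (y of the carriage), 30 mm wide (x), standing 37 mm above the carriage top; 82 mm above the shelf.
- post_top (a point): Centre of the top of the carriage's black grip post: 22 mm (x) by 16 mm (y), 43 mm tall; 88 mm above the shelf.
- plunger (a joint): How far the spring ball has dropped (m): about 0.0005 while it rides on the bar, about 0.0025 in the notch.
- canister: Bystander: screw-top tin, 84 mm diameter, 100 mm tall, dented lid. Origin: centre of its underside.
- bolt_a: Bystander: steel handle bolt standing on its head, 18 mm diameter, 53 mm tall, beside the rail. Origin: centre of its underside.
- bolt_b: Bystander: the other steel handle bolt, same size, beside the stand. Origin: centre of its underside.
- bumper_ring: Bystander: black rubber bumper ring, 60 mm diameter, 14 mm high, on the robot's side of the rail. Origin: centre of its underside.
- spanner: Bystander: bronze spanner, 150 mm long, on the far side of the rail. Origin: under its middle.
- stone_handle: Bystander: black curling-stone handle, foot 44 mm diameter, 71 mm tall. Origin: centre of its underside.
There are look-alikes about, which are no part of the job. There is more than one size of the clip; the job needs the middle-sized.

How it is judged:
By the outcome, as a careful person would: the job done as asked, in the order asked, and still so for the second after the job is handed in, while the arm keeps its last pose, push and grip.
It also fails if it takes over 51 s, if anything falls off the work surface, if the arm or the gripper's body presses on something with over 40 N, if the wrist force passes 120 N, or if a joint passes its speed limit or range.

## Robot

A 6-joint arm with a two-finger parallel gripper is mounted at the origin on the work surface. World frame = base frame: x ahead of the robot, y to its left, z up, the work surface at z = 0. Lengths are in m, angles in degrees, forces in N, time in s.
With the tool pointing down it reaches from about 0.3 to 0.85 m from the base axis. Payload 5.4 kg.
Tool frame: the origin (TCP) lies at the very end of the fingers, on their centre line; the grasp point (between the pads) lies 19 mm behind it (ctrl.grip_point_offset is the distance from the TCP to the grasp point, in m); z points along the fingers, y is the direction in which the jaws open and shut (so a half turn about z gives the same grasp; the last joint's range is limited). The gripper opens to 85 mm and grips with 20 to 120 N. Pads are 22 mm wide; open, the fingers measure 114 mm over their backs; the gripper's body (76 mm by 85 mm) begins 54 mm behind the grasp point. The pads swing forward as they close: fully open they stand 13 mm farther back than shut.
Start: joints at [-86.007, 9.076, 91.501, -0, 79.423, -12.038], TCP at [0.159, -0.553, 0.231] pointing down, gripper open.
Joint ranges: [-166.64, 166.64], [-54.1, 131.32], [10.49, 154.53], [-73.88, 253.88], [9.74, 151.15], [-171.62, 171.62]. Speed limits (degrees/s): [147.25, 147.25, 180, 180, 180, 180].

## Interface

Orientations are given as [roll, pitch, yaw] about the fixed x, y, z axes, in that order (R = Rz(yaw) Ry(pitch) Rx(roll)).
In Python, from workcell import ctrl, snapshot, finder gives the robot as it stands.
- The arm moves only by the tool apply_moves, never from a script. Its arguments are lists of equal length, an entry for each row: "jaw": the finger opening in mm, from 0 to 85.4; "delta_pos": the shift along the tool's x, y, z in units of 50 mm (1.0 is 50 mm), a list of three; "spin": the turn about the tool's z in rad. In form: {"jaw": [jaw, ...], "delta_pos": [[dx, dy, dz], ...], "spin": [spin, ...]}. A call has 1 to 5 rows; each row shifts and turns the commanded pose from where the row before left it, along the tool's axes as they then stand; what a row does not reach is not made up. A row lasts 1/10 s, in which the tool goes at most 50 mm and 8.59 degrees, less where a joint would pass 70% of its speed; a pose out of reach is approached as far as the arm can. A call is refused whole if a number of a shift passes 1 or a number of a turn 0.15, either way. A call with a gripper value outside its range is refused whole. The fingers move at their own pace and stop on an object; "newtons" is the grip in N (left out, the last holds). Time passes only in rows, so rows that do not move let the fingers close. It gives the time, the measured TCP pose, the force and the opening at its end, in the units of the state.
- ctrl.get_obs(): the state, without advancing time (a new reading comes with each control period).
- snapshot(name): name is "scene" or "top" or "wrist"; returns a dict with "frame" (384x512x3 uint8, blue, green, red), "mtx" (3x3 intrinsics, pixels), "R" (3x3) and "t" (3): a world point X has camera coordinates R X + t. Camera axes: x right, y down, z forward; pixel columns grow to the right and rows downward; lengths in m; the calibration is good to about 2 mm. The wrist camera is an equidistant fisheye: a pixel r from the principal point sees the ray r / f radians off the axis. A picture is of the moment at which its call begins. There is no depth.
- ctrl.close_job(): hands the job in, once; it reports no verdict.
Trained networks look in a picture, given as the dict that the camera call returned (one of the last four; its "shot" number tells which), for a name from the list of things; names that differ only in an ending like _2 or _b are one class to them, and where a whole thing is asked for, a point or a joint stands for the part that bears it (a point fixed in the world has none). Each returns a list of dicts, best first, with "score" (0 to 1); they miss things now and then, are a little off and sometimes report something else, mostly with a low value. They report only what shows in the picture. A call takes as long as a camera call. They do not tell look-alikes from the thing itself.
- finder.recognise(picture, thing): "centre" ([x, y, z] in m, in world coordinates, good to about 4 mm: the middle of the surface that is visible of it).
- finder.mark_of(picture, thing): "centre" ([x, y, z] in m, in world coordinates, good to about 4 mm: a listed point, or the origin of a listed thing).
The state is a dict: "time": time; "qpos": joint angles; "joint_velocities": joint speeds; "joint_efforts": joint torques, N m; "position": TCP position; "orientation": TCP orientation; "force": force on the tool from outside, world axes, zero at the start; "torque": the same for the moment, N m; "grip_width": finger opening in m.
Only numpy, scipy, OpenCV 4.12 (cv2) and the standard library are available. Lean on these libraries where they do the work, as an engineer would, in place of code of your own. Each camera call takes 0.05 s, during which the arm holds its last target. There are 200 camera calls.

## Working session

There is one attempt and no reset: what is moved stays moved. The work goes in short steps, Python scripts to look and compute and a tool call to move; the robot and the scene stay as the last step left them, time stands still between calls to the robot, and variables do not carry over. Pictures are saved under pics/ and viewed, about 8 in all and at most 12, crops included, and the job is handed in when it is done.

Besides the shell and the picture viewer there is one more tool, called after "Call:" as name([rows], argument=value, ...), one row to a line, values as JSON. apply_moves: Moves the arm, as the interface text tells. Its arguments: {"type":"object","properties":{"jaw":{"type":"array","items":{"type":"number"}},"delta_pos":{"type":"array","items":{"type":"array","items":{"type":"number"}}},"spin":{"type":"array","items":{"type":"number"}},"newtons":{"type":"number"}},"required":["jaw","delta_pos","spin"]}

```bash
mkdir -p pics; ls; cat > h.py <<'E'
import numpy as np, cv2
from workcell import ctrl, snapshot, finder
E
python3 - <<'E'
from h import *
for n in ["scene","top"]:
    p=snapshot(n); cv2.imwrite(f"pics/{n}0.png",p["frame"]); np.savez(f"{n}0.npz",**p)
    print(n,p["mtx"].tolist(),p["R"].round(3).tolist(),p["t"].round(3).tolist())
    for th in ["clip","clip_mouth","clip_grip","stand","rail","rail_start","rail_end","carriage","plate_top","post_top"]:
        try: print(th,[(round(float(d["score"]),2),np.round(d["centre"],4).tolist()) for d in finder.mark_of(p,th)[:4]])
        except Exception as e: print(th,e)
o=ctrl.get_obs(); print(o)
E
```

```text
pics
scene [[400.07492317056693, 0.0, 258.91773250834314], [0.0, 400.07492317056693, 187.5895014749828], [0.0, 0.0, 1.0]] [[0.12, 0.993, 0.018], [0.661, -0.066, -0.747], [-0.741, 0.101, -0.664]] [-0.089, -0.266, 1.36]
clip [(0.85, [0.2869, 0.3118, 0.0012]), (0.76, [0.44, 0.3017, 0.0448]), (0.71, [0.5501, 0.388, 0.0012])]
clip_mouth [(0.9, [0.4398, 0.3012, 0.0492]), (0.84, [0.2883, 0.3107, 0.0134]), (0.56, [0.5503, 0.3808, 0.0057])]
clip_grip [(0.77, [0.4439, 0.3017, 0.0978]), (0.61, [0.2848, 0.3118, 0.0818]), (0.5, [0.5477, 0.3823, 0.04])]
stand [(0.86, [0.4448, 0.3032, -0.0006]), (0.74, [0.6653, -0.0228, 0.0033]), (0.55, [0.4622, 0.0951, 0.0016])]
rail [(0.8, [0.5429, -0.0054, -0.003])]
rail_start []
rail_end [(0.81, [0.5318, 0.1822, 0.0322])]
carriage [(0.71, [0.5441, -0.0782, -0.001])]
plate_top [(0.94, [0.5491, -0.1255, 0.0817]), (0.35, [0.5331, 0.2883, -0.0017])]
post_top [(0.72, [0.5437, -0.043, 0.0912])]
top [[401.03570324275506, 0.0, 258.23807628627424], [0.0, 401.03570324275506, 194.9182545441177], [0.0, 0.0, 1.0]] [[0.01, -1.0, 0.001], [-0.991, -0.01, -0.133], [0.133, 0.0, 
[... 806 characters left out ...]
0.5408, -0.0047, 0.0031])]
{'time': 1.1, 'qpos': array([-8.60043420e+01,  9.07590604e+00,  9.15005674e+01, -1.59992324e-03,
        7.94238300e+01, -1.20385692e+01]), 'joint_velocities': array([-0.0977257 , -0.03456258,  0.03929634, -0.0108322 ,  0.02073273,
       -0.04031139]), 'joint_efforts': array([ 2.18424866e-04, -3.96011639e+01, -3.31702030e+01, -1.40935331e-04,
        5.10537629e-04, -1.70914478e-05]), 'position': array([ 0.15878504, -0.55262608,  0.23130358]), 'orientation': array([-1.79999375e+02,  1.47485659e-03,  1.60345208e+01]), 'force': array([-0.04235338, -0.25485839, -0.379839  ]), 'torque': array([ 0.01641017, -0.02475741, -0.04054885]), 'grip_width': 0.08526302335705915}
```

```bash
python3 - <<'E'
import cv2,numpy as np
s=cv2.imread("pics/scene0.png");t=cv2.imread("pics/top0.png")
cv2.imwrite("pics/s1.png",cv2.resize(s,None,fx=1.5625,fy=1.5625,interpolation=cv2.INTER_CUBIC))
cv2.imwrite("pics/t1.png",cv2.resize(t,None,fx=1.5625,fy=1.5625,interpolation=cv2.INTER_CUBIC))
E
```

```text
(no output)
```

View pics/s1.png

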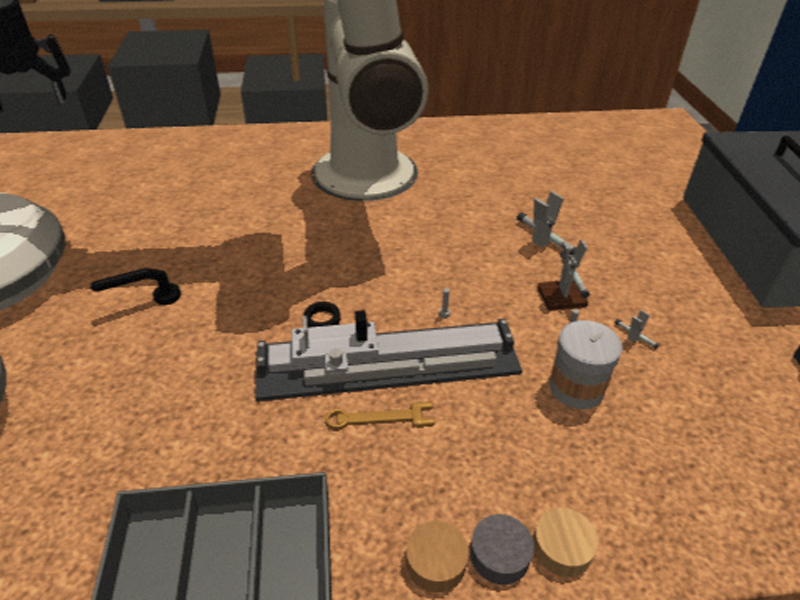

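View pics/t1.png

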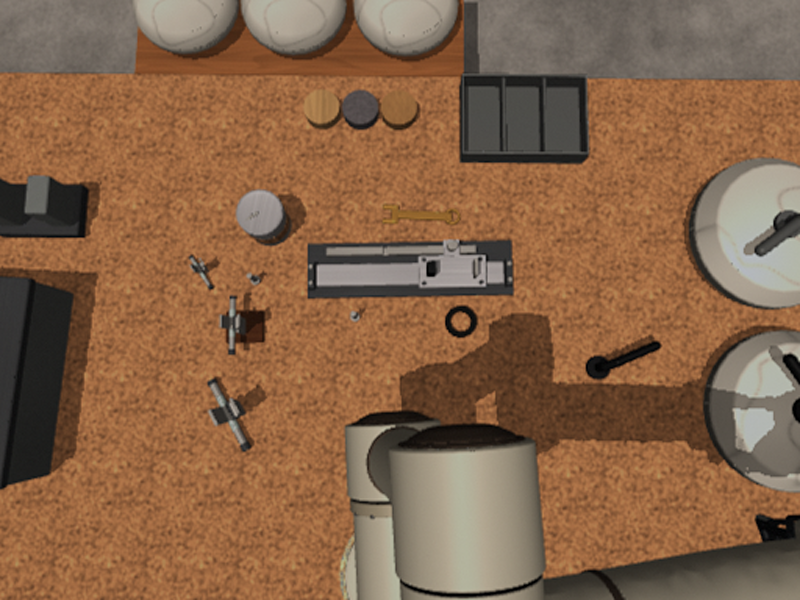

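Scene view: the stand with the middle clip is at about (570,270), the large clip at (540,215), the small clip at (635,330), the carriage at (335,345) and the rail end at (505,335). The top view agrees: the clip on the stand is at (235,325), the rail runs along world y, and the notch in the index bar is near (386,250). I'll move over to the stand next.

Call:
apply_moves([
  [0,0,0],
  [0,0,0],
  [0.6,-0.75,0],
  [0.6,-0.75,0],
  [0.6,-0.75,0],
], jaw=[60,60,60,60,60], spin=[0.14,0.14,0,0,0], newtons=40)

```text
time: 1.6
position: [0.2494, -0.4389, 0.2313]
orientation: [180.0, -0.0, -0.1]
force: [1.4, -0.7, 0.6]
grip_width: 0.0601
```

Call:
apply_moves([
  [0.6,-0.75,0],
  [0.6,-0.75,0],
  [0.6,-0.75,0],
  [0.6,-0.75,0],
  [0.6,-0.75,0],
], jaw=[60,60,60,60,60], spin=[0,0,0,0,0])

```text
time: 2.1
position: [0.3998, -0.2511, 0.2316]
orientation: [180.0, -0.0, -0.0]
force: [1.2, -0.4, -0.0]
grip_width: 0.0596
```

Call:
apply_moves([
  [0.6,-0.75,0],
  [0,-0.95,0],
  [0,-0.95,0],
  [0,-0.95,0],
  [0,-0.95,0],
], jaw=[60,60,60,60,60], spin=[0,0,0,0,0])

```text
time: 2.6
position: [0.4286, -0.0234, 0.2315]
orientation: [180.0, -0.0, -0.0]
force: [0.4, 0.4, 0.6]
grip_width: 0.0599
```

Call:
apply_moves([
  [0,-0.95,0],
  [0,-0.95,0],
  [0,-0.95,0],
  [0,-0.95,0],
  [0,0,0],
], jaw=[60,60,60,60,60], spin=[0,0,0,0,0])

```text
time: 3.1
position: [0.4279, 0.1697, 0.2315]
orientation: [-179.9, -0.0, 0.4]
force: [-0.8, -1.4, -0.5]
grip_width: 0.06
```

```bash
python3 - <<'E'
from h import *
p=snapshot("wrist"); np.savez("w1.npz",**{k:p[k] for k in("frame","mtx","R","t")})
cv2.imwrite("pics/w1.png",cv2.resize(p["frame"],None,fx=1.5,fy=1.5))
print(p["mtx"].tolist(),(-p["R"].T@p["t"]).round(4),p["R"].round(3).tolist())
for th in ["clip","clip_mouth","clip_grip","stand","rail_end","bolt_b","canister"]:
    print(th,[(round(float(d["score"]),2),np.round(d["centre"],4).tolist()) for d in finder.mark_of(p,th)[:4]])
print(ctrl.get_obs()["position"])
E
```

```text
[[297.3186396354542, 0.0, 254.70098595494915], [0.0, 297.3186396354542, 188.40507466256662], [0.0, 0.0, 1.0]] [0.5008 0.1694 0.3738] [[0.007, -1.0, -0.002], [-0.959, -0.008, 0.285], [-0.285, -0.0, -0.959]]
clip [(0.96, [0.2905, 0.3096, 0.0056]), (0.73, [0.549, 0.385, 0.0008]), (0.59, [0.4444, 0.3059, 0.0414])]
clip_mouth [(0.95, [0.4383, 0.3022, 0.0523]), (0.91, [0.2868, 0.311, 0.0124])]
clip_grip [(0.73, [0.551, 0.3804, 0.0409]), (0.71, [0.2881, 0.3113, 0.0821]), (0.66, [0.441, 0.3088, 0.0998]), (0.57, [0.4599, 0.1008, -0.0021])]
stand [(0.61, [0.4413, 0.3072, 0.0002])]
rail_end [(0.57, [0.5355, 0.1782, 0.0309])]
bolt_b [(0.66, [0.459, 0.0992, -0.002]), (0.49, [0.5358, 0.2906, -0.0021])]
canister [(0.92, [0.641, 0.2638, 0.0015])]
[0.42920818 0.16370935 0.23134404]
```

View pics/w1.png

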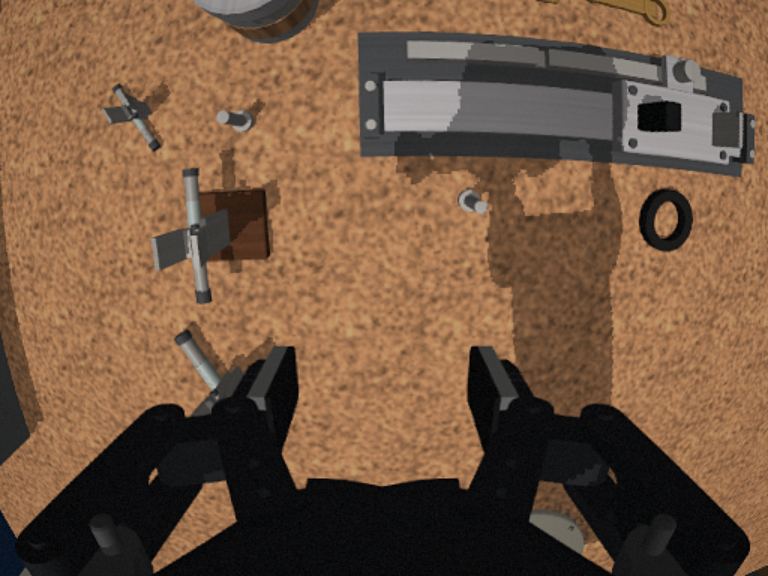

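The wrist view shows the clip with its thermometer over the stand, with the thermometer running from (191,172) to (204,297). The stand base corner is at (268,258), and the notch gap in the index bar is near (547,55). Next I'll measure the yaw angles from line segments.

```bash
cat >> h.py <<'E'
def bp(p,uv,z,fish=False):
    uv=np.atleast_2d(uv).astype(float); K=p["mtx"]
    if fish: xy=cv2.fisheye.undistortPoints(uv[:,None],K,np.zeros(4))[:,0]
    else: xy=cv2.undistortPoints(uv[:,None],K,None)[:,0]
    d=np.c_[xy,np.ones(len(xy))]@p["R"]; c=-p["R"].T@p["t"]
    return c+d*((np.asarray(z)-c[2])/d[:,2])[:,None]
def segs(p,zz,box,fish=False,minl=15):
    g=cv2.cvtColor(p["frame"],cv2.COLOR_BGR2GRAY); L=cv2.createLineSegmentDetector().detect(g)[0][:,0]
    for a in L:
        m=(a[:2]+a[2:])/2
        if np.hypot(*(a[:2]-a[2:]))>minl and box[0]<m[0]<box[2] and box[1]<m[1]<box[3]:
            w=bp(p,[a[:2],a[2:]],zz,fish); v=w[1]-w[0]
            print(a.round(1),w[:,:2].round(4).tolist(),"ang %.1f len %.0f"%(np.degrees(np.arctan2(v[1],v[0]))%180,1e3*np.hypot(*v[:2])))
E
python3 - <<'E'
from h import *
w=np.load("w1.npz"); t=np.load("top0.npz")
print("therm W"); segs(w,.05,(100,100,140,210),True,10)
print("stand base W z12"); segs(w,.012,(130,115,185,180),True,10)
print("rail top z.02"); segs(t,.012,(190,150,335,195),False,25)
print("notch"); segs(w,.026,(260,20,450,60),True,6)
E
```

```text
therm W
[135.3 191.9 130.2 155.9] [[0.399, 0.3135], [0.4432, 0.3157]] ang 2.9 len 44
[106.2 180.5 103.1 158. ] [[0.4132, 0.3525], [0.4416, 0.3534]] ang 1.8 len 28
[124.  172.2 107.9 178.8] [[0.4235, 0.326], [0.4155, 0.3497]] ang 108.7 len 25
[102.1 157.6 121.2 151.1] [[0.4421, 0.3548], [0.4492, 0.3273]] ang 104.5 len 28
[137.4 176.8 138.8 189.4] [[0.4178, 0.3086], [0.4022, 0.3084]] ang 0.9 len 16
[131.5 147.1 127.9 119.1] [[0.4536, 0.3132], [0.4865, 0.3158]] ang 4.5 len 33
[123.7 135.6 125.2 148. ] [[0.4676, 0.3225], [0.4527, 0.3216]] ang 3.5 len 15
[128.1 170.8 131.  190.8] [[0.4252, 0.3203], [0.4004, 0.3192]] ang 2.6 len 25
[101.3 166.9 102.4 179.4] [[0.4305, 0.3574], [0.4146, 0.3579]] ang 178.0 len 16
[123.6 119.4 124.1 130.7] [[0.4865, 0.3214], [0.4732, 0.3216]] ang 179.3 len 13
stand base W z12
[135.3 191.9 130.2 155.9] [[0.387, 0.3304], [0.4365, 0.3329]] ang 2.9 len 50
[164.5 126.2 176.9 123.2] [[0.4734, 0.2827], [0.4767, 0.2663]] ang 101.2 len 17
[173.2 172.7 158.1 172.4] [[0.4134, 0.2742], [0.4139, 0.2948]] ang 88.7 len 21
[133.1 127.1 164.3 125.8] [[0.4741, 0.3261], [0.474, 
[... 2754 characters left out ...]
3 443.   36.9] [[0.6068, -0.0654], [0.6086, -0.0783]] ang 98.0 len 13
[438.9  52.1 437.8  44.2] [[0.5857, -0.0706], [0.5964, -0.0691]] ang 8.4 len 11
[406.8  37.4 366.9  32. ] [[0.5966, -0.02], [0.595, 0.0358]] ang 91.6 len 56
[312.   38.5 364.6  43.8] [[0.5795, 0.1043], [0.5795, 0.039]] ang 89.9 len 65
[407.8  41.3 411.1  47.3] [[0.5916, -0.0215], [0.5845, -0.0263]] ang 33.9 len 9
[345.6  29.1 330.6  28.6] [[0.5953, 0.0631], [0.594, 0.0817]] ang 94.0 len 19
[310.6  36.3 314.5  28.8] [[0.5822, 0.1059], [0.5919, 0.1012]] ang 154.4 len 11
[365.6  34.3 366.   41.9] [[0.5918, 0.0375], [0.5821, 0.0371]] ang 2.6 len 10
[308.   48.5 310.6  40.6] [[0.5669, 0.1089], [0.5768, 0.1058]] ang 162.8 len 10
```

```bash
python3 - <<'E'
from h import *
w=np.load("w1.npz"); t=np.load("top0.npz")
P=np.array([[152,240],[158,270],[227,210],[229,235]])/1.5
print(bp(w,P,.113,True).round(4).tolist())
print("therm ends",bp(w,np.array([[191,170],[204,301]])/1.5,.05,True).round(4).tolist())
a=cv2.resize(w["frame"][90:220,60:200],None,fx=4,fy=4,interpolation=cv2.INTER_CUBIC)[:, :400]
b=cv2.resize(t["frame"][145:195,225:330],None,fx=4,fy=4,interpolation=cv2.INTER_CUBIC)
c=cv2.resize(w["frame"][10:70,330:450],None,fx=3.3,fy=3.3,interpolation=cv2.INTER_CUBIC)
im=np.zeros((600,800,3),np.uint8); im[:520,:400]=a[:520]; im[:b.shape[0],400:400+min(400,b.shape[1])]=b[:,:400]; im[220:220+c.shape[0],400:400+c.shape[1]]=c[:,:400]
cv2.imwrite("pics/z1.png",im)
E
```

```text
[[0.4511, 0.3199, 0.113], [0.4308, 0.3178, 0.113], [0.4688, 0.2645, 0.113], [0.4532, 0.2642, 0.113]]
therm ends [[0.4932, 0.3162, 0.05], [0.3878, 0.3139, 0.05]]
```

View pics/z1.png

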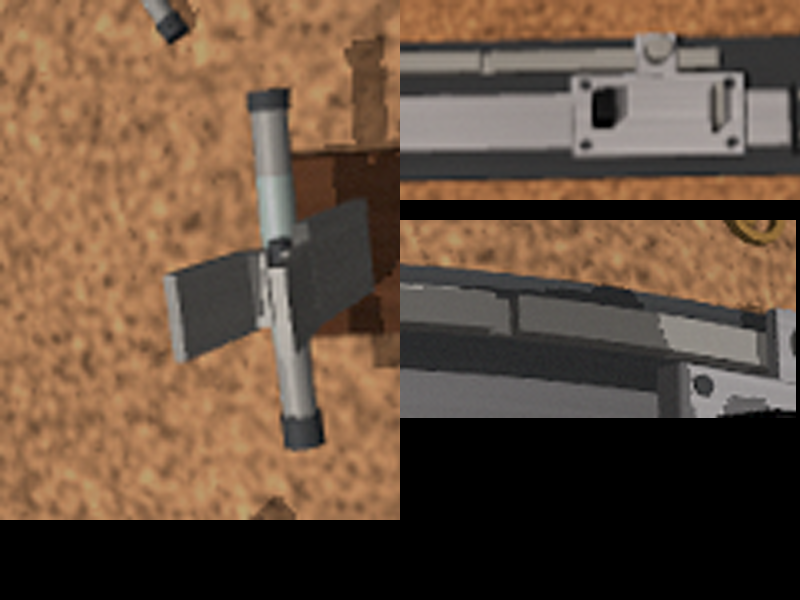

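```bash
cat >> h.py <<'E'
def proj(p,X,fish=False):
    rv=cv2.Rodrigues(p["R"])[0]; X=np.asarray(X,float).reshape(-1,1,3)
    f=cv2.fisheye.projectPoints(X,rv,p["t"],p["mtx"],np.zeros(4)) if fish else cv2.projectPoints(X,rv,p["t"],p["mtx"],None)
    return f[0].reshape(-1,2)
def place(L,o,yaw):
    c,s=np.cos(np.radians(yaw)),np.sin(np.radians(yaw)); return np.asarray(L)@np.array([[c,s,0],[-s,c,0],[0,0,1]])+o
E
python3 - <<'E'
from h import *
w=np.load("w1.npz")
L={"R top":[[-.011,-.017,.073],[.011,-.017,.073]],"R bot":[[-.011,-.006,.04],[.011,-.006,.04]],"L top":[[-.011,.017,.073],[.011,.017,.073]],"L bot":[[-.011,.006,.04],[.011,.006,.04]],
"R tip":[[-.01,-.0025,0],[.01,-.0025,0]],"therm":[[-.0525,.012,.01],[.0525,.012,.01]],
"plate":[[-.015,0,.022],[.015,0,.022]],"base":[[-.03,-.035,-.028],[.03,-.035,-.028],[.03,.035,-.028],[-.03,.035,-.028]]}
for k,v in L.items():
    u=proj(w,place(v,[.4405,.3032,.04],1.7),True); print(k,u.round(1).tolist(),"crop",((u-[60,90])*4).round(0).tolist())
E
```

```text
R top [[133.7, 180.8], [131.1, 158.3]] crop [[295.0, 363.0], [284.0, 273.0]]
R bot [[136.1, 173.0], [133.9, 152.9]] crop [[304.0, 332.0], [296.0, 252.0]]
L top [[103.8, 181.7], [100.8, 160.1]] crop [[175.0, 367.0], [163.0, 281.0]]
L bot [[126.3, 173.4], [123.9, 153.5]] crop [[265.0, 334.0], [256.0, 254.0]]
R tip [[145.7, 164.4], [144.1, 148.0]] crop [[343.0, 298.0], [337.0, 232.0]]
therm [[136.2, 200.8], [126.9, 113.9]] crop [[305.0, 443.0], [268.0, 96.0]]
plate [[137.6, 172.9], [134.9, 146.8]] crop [[310.0, 331.0], [299.0, 227.0]]
base [[178.4, 174.1], [174.9, 127.4], [124.3, 131.1], [129.0, 175.8]] crop [[473.0, 337.0], [460.0, 150.0], [257.0, 164.0], [276.0, 343.0]]
```

The projected model of the clip at (0.4405, 0.3032, 0.040), yaw about 1.7°, matches the picture to about 1.5 px. Now to approach above it and descend.

Call:
apply_moves([
  [0,0,0],
  [0.103,-0.928,0],
  [0.103,-0.928,0],
  [0.103,-0.928,0],
  [0,0,0],
], jaw=[60,60,60,60,60], spin=[-0.03,0,0,0,0])

```text
time: 4.0
position: [0.4399, 0.3082, 0.2309]
orientation: [-179.9, 0.0, 2.0]
force: [-0.9, -0.8, -0.2]
grip_width: 0.0599
```

Call:
apply_moves([
  [0,0,0.8],
  [0,0,0.8],
  [0,0,0],
  [0,0,0],
], jaw=[60,60,60,60], spin=[0,0,0,0])

```text
time: 4.4
position: [0.4402, 0.3038, 0.1516]
orientation: [180.0, 0.1, 1.7]
force: [-0.4, 0.3, 1.5]
grip_width: 0.0604
```

```bash
python3 - <<'E'
from h import *
o=ctrl.get_obs(); print(o["position"],o["orientation"],o["time"])
for n in ["wrist","scene","top"]:
    p=snapshot(n); np.savez(n+"2.npz",**{k:p[k] for k in("frame","mtx","R","t")})
    for th in ["clip_mouth","clip_grip","clip"]: print(n,th,[np.round(d["centre"],4).tolist() for d in finder.mark_of(p,th) if abs(d["centre"][0]-.44)<.03])
w=np.load("wrist2.npz"); cv2.imwrite("pics/w2.png",cv2.resize(w["frame"],None,fx=1.5,fy=1.5))
g=place([[0,0,.073],[-.011,.017,.073],[.011,.017,.073],[-.011,-.017,.073],[.011,-.017,.073],[-.0525,.012,.01],[.0525,.012,.01]],[.4405,.3032,.04],1.7)
print((proj(w,g,True)*1.5).round().tolist())
E
```

```text
[0.4402106  0.30375472 0.15162868] [1.79974060e+02 5.96589529e-02 1.68873999e+00] 4.4
wrist clip_mouth [[0.4363, 0.3037, 0.0515]]
wrist clip_grip [[0.4396, 0.307, 0.099]]
wrist clip [[0.4616, 0.1001, -0.0029], [0.4439, 0.3042, 0.0402]]
scene clip_mouth [[0.4404, 0.3062, 0.0507]]
scene clip_grip [[0.4401, 0.3042, 0.1012]]
scene clip [[0.4389, 0.3051, 0.0454]]
top clip_mouth [[0.441, 0.3076, 0.049]]
top clip_grip [[0.4424, 0.3024, 0.1028]]
top clip [[0.4467, 0.3045, 0.0429]]
[[382.0, 324.0], [344.0, 346.0], [342.0, 300.0], [420.0, 346.0], [422.0, 300.0], [362.0, 365.0], [360.0, 190.0]]
```

View pics/w2.png

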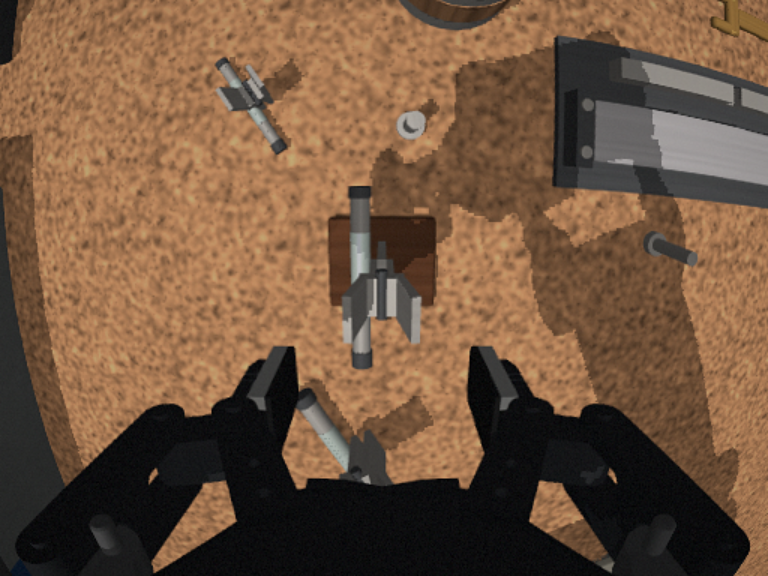

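The wrist view shows the handles at columns 343 to 420, against a predicted 342 to 422. They sit centred between the fingers at about column 383. I'll descend and grip.

Call:
apply_moves([
  [0.01,0,0.5],
  [0,0,0.5],
  [0,0,0.39],
  [0,0,0],
  [0,0,0],
], jaw=[60,60,60,60,60], spin=[0,0,0,0,0])

```text
time: 5.5
position: [0.4407, 0.3045, 0.0821]
orientation: [180.0, 0.0, 1.7]
force: [0.4, -0.5, 0.5]
grip_width: 0.0599
```

Call:
apply_moves([
  [0,0,0],
  [0,0,0],
  [0,0,0],
  [0,0,0],
  [0,0,0],
], jaw=[40,25,10,10,10], spin=[0,0,0,0,0], newtons=45)

```text
time: 6.0
position: [0.4407, 0.3044, 0.0819]
orientation: [-180.0, -0.0, 1.7]
force: [-0.5, -1.5, -1.7]
grip_width: 0.0184
```

Call:
apply_moves([
  [0,0,0],
  [0,0,0],
  [0,0,0],
  [0,0,0],
  [0,0,0],
], jaw=[10,10,10,10,10], spin=[0,0,0,0,0])

```text
time: 6.5
position: [0.4407, 0.3044, 0.0818]
orientation: [180.0, 0.0, 1.7]
force: [0.0, -0.1, -1.6]
grip_width: 0.0185
```

Call:
apply_moves([
  [0,0,-0.2],
  [0,0,-0.3],
  [0,0,-0.4],
  [0,0,-0.4],
  [0,0,-0.4],
], jaw=[10,10,10,10,10], spin=[0,0,0,0,0])

```text
time: 7.0
position: [0.4411, 0.3046, 0.1693]
orientation: [-180.0, -0.1, 1.7]
force: [0.2, -0.0, -1.6]
grip_width: 0.0188
```

```bash
python3 - <<'E'
from h import *
o=ctrl.get_obs(); print(o["position"],o["orientation"],o["time"],o["force"],o["grip_width"])
for n in ["wrist","scene"]:
    p=snapshot(n); np.savez(n+"3.npz",**{k:p[k] for k in("frame","mtx","R","t")})
    print(n,[np.round(d["centre"],4).tolist() for d in finder.mark_of(p,"clip_mouth") ])
w=np.load("wrist3.npz");s=np.load("scene3.npz")
a=cv2.resize(w["frame"][100:290,150:360],None,fx=2,fy=2); b=cv2.resize(s["frame"][90:220,320:420],None,fx=3.7,fy=3.7)
im=np.zeros((490,800,3),np.uint8); im[:a.shape[0],:a.shape[1]]=a; im[:b.shape[0],425:425+b.shape[1]]=b[:490]
cv2.imwrite("pics/z3.png",im)
E
```

```text
[0.44114653 0.30460807 0.16931474] [-1.79960644e+02 -1.04197649e-01  1.70701929e+00] 7.0 [ 0.17487264 -0.04695185 -1.63526282] 0.018773473241676254
wrist [[0.4347, 0.3066, 0.1334], [0.5515, 0.3833, 0.009], [0.2876, 0.3107, 0.0105]]
scene [[0.285, 0.3123, 0.0125], [0.441, 0.3096, 0.1353], [0.5518, 0.3836, 0.0032]]
```

View pics/z3.png

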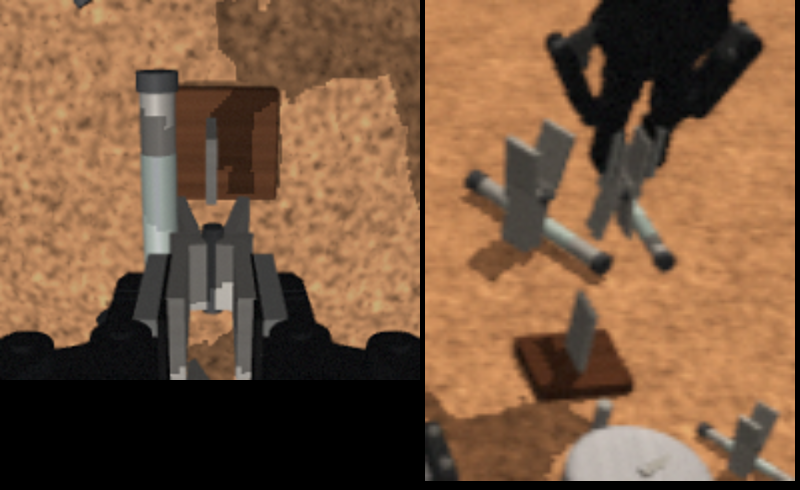

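The clip is off the stand, upright and centred between the fingers, with its jaws open. Carrying it towards the carriage.

Call:
apply_moves([
  [0,0.5,0],
  [0,0.9,0],
  [0,0.95,0],
  [0,0.95,0],
  [0,0.95,0],
], jaw=[10,10,10,10,10], spin=[0,0,0,0,0])

```text
time: 7.7
position: [0.4458, 0.0905, 0.1656]
orientation: [-180.0, 0.1, 1.7]
force: [2.1, 0.7, -0.2]
grip_width: 0.0188
```

Call:
apply_moves([
  [0,0.95,0],
  [0,0.95,0],
  [0,0.95,0],
  [0,0.9,0],
  [0,0.53,0],
], jaw=[10,10,10,10,10], spin=[0,0,0,0,0])

```text
time: 8.2
position: [0.4525, -0.1246, 0.1657]
orientation: [-180.0, 0.1, 1.6]
force: [0.3, 0.6, -0.8]
grip_width: 0.0183
```

Call:
apply_moves([
  [0,0,0],
  [0,0,0],
  [0,0,0],
], jaw=[10,10,10], spin=[0,0,0])

```text
time: 8.5
position: [0.4529, -0.1207, 0.166]
orientation: [-179.9, 0.1, 1.8]
force: [0.4, 0.3, 0.2]
grip_width: 0.0187
```

```bash
python3 - <<'E'
from h import *
o=ctrl.get_obs(); print(o["position"],o["orientation"],o["time"],o["grip_width"])
for n in ["wrist","scene"]:
    p=snapshot(n); np.savez(n+"4.npz",**{k:p[k] for k in("frame","mtx","R","t")})
    for th in ["clip_mouth","clip_grip","plate_top","post_top","carriage","rail","rail_start"]: print(n,th,[(round(d["score"],2),np.round(d["centre"],4).tolist()) for d in finder.mark_of(p,th)][:2])
w=np.load("wrist4.npz")
cv2.imwrite("pics/w4.png",cv2.resize(w["frame"],None,fx=1.5,fy=1.5))
y=1.65
g=place([[-.015,-.04,.082],[.015,-.04,.082],[-.011,.032,.088],[.011,.032,.088],[.011,.048,.088],[-.011,.048,.088],[-.03,-.062,.045],[.03,-.062,.045],[.03,.062,.045],[-.03,.062,.045]],[.5447,-.0825,0],y)
print((proj(w,g,True)*1.5).round().tolist())
E
```

```text
[ 0.45291347 -0.12067429  0.16599519] [-1.79927728e+02  7.89416862e-02  1.76243331e+00] 8.5 0.018694591159600454
wrist clip_mouth [(0.89, [0.4519, -0.1169, 0.1285])]
wrist clip_grip [(0.75, [0.4516, -0.122, 0.176])]
wrist plate_top [(0.61, [0.541, -0.1197, 0.0781]), (0.54, [0.4598, 0.1003, -0.0032])]
wrist post_top [(0.86, [0.544, -0.0403, 0.0852]), (0.7, [0.5504, -0.1889, 0.0314])]
wrist carriage [(0.6, [0.5485, -0.0786, -0.0006])]
wrist rail [(0.57, [0.5489, -0.1891, 0.0299]), (0.56, [0.5411, -0.0057, -0.0004])]
wrist rail_start [(0.98, [0.5482, -0.1854, 0.0307])]
scene clip_mouth [(0.92, [0.2889, 0.3109, 0.0139]), (0.82, [0.4521, -0.1203, 0.1304])]
scene clip_grip [(0.83, [0.4533, -0.128, 0.1813]), (0.79, [0.5498, 0.3842, 0.0431])]
scene plate_top [(0.77, [0.5443, -0.1241, 0.0811])]
scene post_top [(0.9, [0.5415, -0.0419, 0.0881]), (0.5, [0.373, -0.3533, 0.0003])]
scene carriage [(0.84, [0.5477, -0.083, -0.0002])]
scene rail [(0.74, [0.4516, -0.1127, 0.1228]), (0.68, [0.5465, -0.0073, -0.0018])]
scene rail_start [(0.59, [0.5521, -0.1911, 0.0271]), (0.22, [0.5338, 0.2878, -0.0002])]
[[391.0, 144.0], [391.0, 85.0], [247.0, 139.0], [246.0, 97.0], [217.0, 99.0], [217.0, 142.0], [427.0, 171.0], [428.0, 71.0], [220.0, 78.0], [222.0, 175.0]]
```

View pics/w4.png

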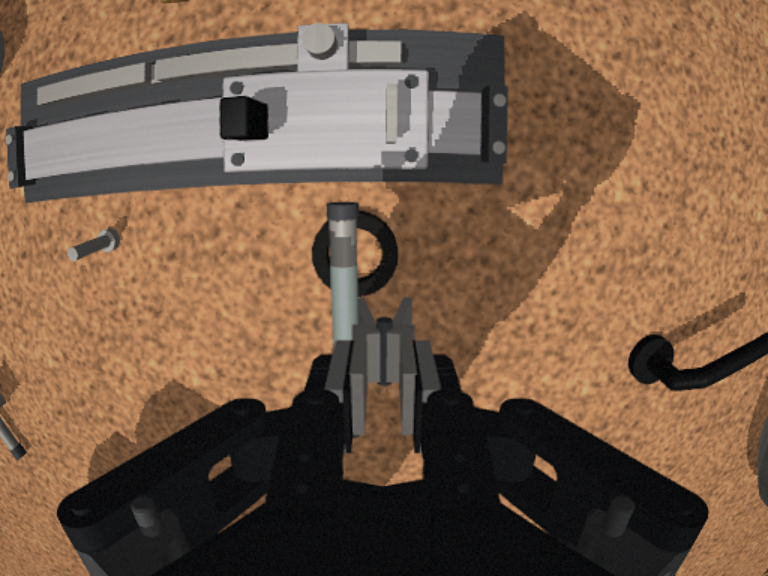

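The model fits the wrist view to about 1 px: plate at column 391, rows 84 to 143, and the post around columns 220 to 247. That puts plate_top at (0.5459, -0.1225). Now I'll move over the plate.

Call:
apply_moves([
  [0.6,0.03,0],
  [0.8,0.04,0],
  [0.46,0.02,0],
  [0,0,0],
  [0,0,0],
], jaw=[10,10,10,10,10], spin=[0,0,0,0,0])

```text
time: 9.8
position: [0.5462, -0.1235, 0.1664]
orientation: [-180.0, 0.1, 1.7]
force: [0.2, 1.2, -1.9]
grip_width: 0.0186
```

Call:
apply_moves([
  [0,0,0],
  [0,0,0],
  [0,0,0],
], jaw=[10,10,10], spin=[0,0,0])

```text
time: 10.1
position: [0.546, -0.1236, 0.1669]
orientation: [180.0, 0.0, 1.7]
force: [0.1, -0.2, -0.8]
grip_width: 0.0188
```

```bash
python3 - <<'E'
from h import *
o=ctrl.get_obs(); print(o["position"],o["orientation"],o["time"],o["grip_width"],o["force"])
for n in ["scene","top","wrist"]:
    p=snapshot(n); np.savez(n+"5.npz",**{k:p[k] for k in("frame","mtx","R","t")})
    for th in ["clip_mouth","plate_top"]: print(n,th,[(round(d["score"],2),np.round(d["centre"],4).tolist()) for d in finder.mark_of(p,th) if abs(d["centre"][0]-.545)<.03 and d["centre"][1]<0][:2])
E
```

```text
[ 0.54596492 -0.12363031  0.16691487] [1.79999358e+02 1.02015208e-03 1.68641493e+00] 10.1 0.01880365990329456 [ 0.0731645  -0.17461791 -0.7950865 ]
scene clip_mouth [(0.74, [0.5461, -0.1213, 0.1331]), (0.74, [0.5463, -0.1286, 0.1789])]
scene plate_top [(0.76, [0.5467, -0.1255, 0.0808])]
top clip_mouth [(0.58, [0.5499, -0.1198, 0.1318])]
top plate_top [(0.66, [0.5463, -0.1218, 0.0872])]
wrist clip_mouth [(0.57, [0.5421, -0.1212, 0.1308])]
wrist plate_top [(0.81, [0.5433, -0.119, 0.0804])]
```

Call:
apply_moves([
  [0,-0.02,0.3],
  [0,0,0.3],
  [0,0,0.25],
  [0,0,0.1],
  [0,0,0.1],
], jaw=[10,10,10,10,10], spin=[0,0,0,0,0])

```text
time: 11.05
position: [0.5461, -0.1224, 0.1132]
orientation: [-180.0, 0.1, 1.7]
force: [0.3, -0.6, -1.7]
grip_width: 0.0189
```

```bash
python3 - <<'E'
from h import *
o=ctrl.get_obs(); print(o["position"],o["time"],o["force"])
p=snapshot("wrist"); s=snapshot("scene")
a=cv2.resize(p["frame"][90:300,150:360],None,fx=2,fy=2)
b=cv2.resize(s["frame"][160:280,150:260],None,fx=3.4,fy=3.4)
im=np.zeros((430,800,3),np.uint8); im[:a.shape[0],:a.shape[1]]=a; im[:b.shape[0],425:425+b.shape[1]]=b
cv2.imwrite("pics/z6.png",im)
E
```

```text
[ 0.54607662 -0.12243088  0.1131752 ] 11.05 [ 0.29137021 -0.59469847 -1.66687222]
```

View pics/z6.png

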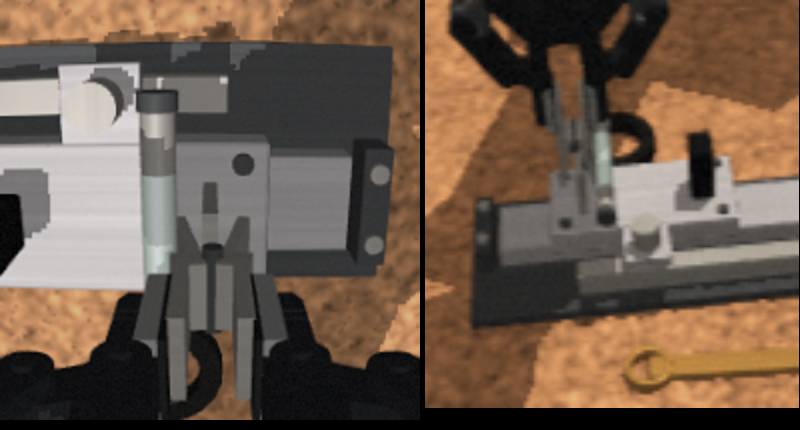

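The plate at column 211 lies between the jaws, with the hinge at column 213. I'll finish lowering and then release.

Call:
apply_moves([
  [0,0,0.14],
  [0,0,0.14],
  [0,0,0],
  [0,0,0],
], jaw=[10,10,10,10], spin=[0,0,0,0])

```text
time: 11.55
position: [0.5463, -0.1225, 0.1001]
orientation: [-180.0, 0.0, 1.7]
force: [0.1, -0.4, -1.0]
grip_width: 0.0183
```

Call:
apply_moves([
  [0,0,0],
  [0,0,0],
  [0,0,0],
  [0,0,0],
  [0,0,0],
], jaw=[24,32,40,50,56], spin=[0,0,0,0,0])

```text
time: 12.05
position: [0.5468, -0.1228, 0.1007]
orientation: [180.0, -0.0, 1.7]
force: [0.0, 0.0, 0.8]
grip_width: 0.056
```

Call:
apply_moves([
  [0,0,0],
  [0,0,0],
  [0,0,-0.3],
  [0,0,-0.6],
  [0,0,-0.8],
], jaw=[56,56,56,56,56], spin=[0,0,0,0,0])

```text
time: 12.55
position: [0.5453, -0.1221, 0.1855]
orientation: [-179.9, 0.2, 1.7]
force: [1.4, -0.7, -0.2]
grip_width: 0.0561
```

```bash
python3 - <<'E'
from h import *
o=ctrl.get_obs(); print(o["position"],o["time"],o["force"],o["grip_width"])
p=snapshot("wrist"); s=snapshot("scene"); t=snapshot("top")
for n,q in (("w",p),("s",s),("t",t)):
    for th in ["clip_mouth","clip","plate_top","post_top"]: print(n,th,[(round(d["score"],2),np.round(d["centre"],4).tolist()) for d in finder.mark_of(q,th) if abs(d["centre"][0]-.545)<.04 and d["centre"][1]<0][:2])
np.savez("w7.npz",**{k:p[k] for k in("frame","mtx","R","t")});np.savez("s7.npz",**{k:s[k] for k in("frame","mtx","R","t")})
a=cv2.resize(p["frame"][40:280,60:360],None,fx=1.8,fy=1.8)
b=cv2.resize(s["frame"][160:280,150:260],None,fx=2.3,fy=2.3)
im=np.zeros((440,800,3),np.uint8); im[:a.shape[0],:a.shape[1]]=a; im[:b.shape[0],545:545+b.shape[1]]=b
cv2.imwrite("pics/z7.png",im)
E
```

```text
[ 0.54528361 -0.12209517  0.185474  ] 12.55 [ 1.35943924 -0.67760284 -0.2161165 ] 0.05613212585909591
w clip_mouth [(0.85, [0.5444, -0.1218, 0.0681])]
w clip [(0.83, [0.5518, -0.1215, 0.0557]), (0.45, [0.55, -0.1914, 0.0319])]
w plate_top [(0.83, [0.541, -0.1195, 0.0805])]
w post_top [(0.7, [0.5437, -0.0413, 0.087])]
s clip_mouth [(0.66, [0.5448, -0.1228, 0.0682])]
s clip [(0.84, [0.5457, -0.1198, 0.0622])]
s plate_top [(0.72, [0.548, -0.1254, 0.0822])]
s post_top [(0.64, [0.5449, -0.0402, 0.0885])]
t clip_mouth [(0.48, [0.5488, -0.1204, 0.0706])]
t clip [(0.68, [0.5506, -0.1233, 0.0584])]
t plate_top [(0.44, [0.5464, -0.1212, 0.0846])]
t post_top [(0.6, [0.5454, -0.0426, 0.0884])]
```

View pics/z7.png

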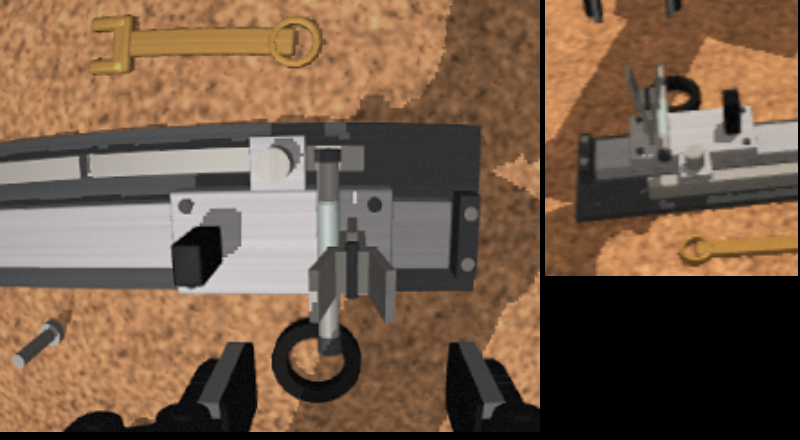

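```bash
python3 - <<'E'
from h import *
for f,uv,fish in (("top0",(246.75,160.3),0),("w1",(364,38),1),("wrist4",(100,47.3),1),("w7",(106.7,131.7),1)):
    p=np.load(f+".npz"); 
    q=bp(p,[uv],.026,fish)[0]; c=-p["R"].T@p["t"]
    # profile along bar (world) at z=.026
    o=np.array([.5447,-.0825,0]); ys=np.arange(.095,.155,.0015)
    P=place(np.c_[np.full(len(ys),.045),ys,np.full(len(ys),.026)],o,1.65)
    u=proj(p,P,fish).astype(np.float32); g=cv2.cvtColor(p["frame"],cv2.COLOR_BGR2GRAY)
    v=cv2.remap(g,u[:,:1],u[:,1:],cv2.INTER_LINEAR).ravel()
    print(f,q.round(4),c.round(3),"y_local",((q-o)@[-np.sin(np.radians(1.65)),np.cos(np.radians(1.65)),0]).round(4)); print([(int(round(1e4*a)),int(b)) for a,b in zip(ys,v) if b<.85*np.median(v)])
E
```

```text
top0 [0.5862 0.0391 0.026 ] [0.329 0.004 1.179] y_local 0.1204
[(1250, 107), (1265, 111)]
w1 [0.5867 0.0397 0.026 ] [0.501 0.169 0.374] y_local 0.1209
[(1190, 62), (1205, 47), (1220, 67)]
wrist4 [0.587  0.0412 0.026 ] [ 0.526 -0.119  0.308] y_local 0.1225
[(1205, 95), (1220, 70), (1235, 57), (1250, 59), (1265, 68)]
w7 [0.5882 0.0424 0.026 ] [ 0.619 -0.121  0.328] y_local 0.1235
[(1205, 113), (1220, 86), (1235, 60), (1250, 61), (1265, 77)]
```

The clip sits upright on the plate, with its mouth at about z 0.069, so the tips are about 24 mm below the plate top. The fingers' linkage elbows stick out about 76 mm, so I'll grip the post across x (yaw about 91.7°) to stay clear of the clip.

Call:
apply_moves([
  [0,-0.8,0],
  [0,-0.8,0],
  [0,0,0],
  [0,0,0],
  [0,0,0],
], jaw=[56,56,56,56,56], spin=[0,0,-0.145,-0.145,-0.145])

```text
time: 13.8
position: [0.5441, -0.0422, 0.1853]
orientation: [180.0, 0.0, 27.0]
force: [-0.1, -1.0, -0.2]
grip_width: 0.0564
```

Call:
apply_moves([
  [0,0,0],
  [0,0,0],
  [0,0,0],
  [0,0,0],
  [0,0,0],
], jaw=[56,56,56,56,56], spin=[-0.145,-0.145,-0.145,-0.145,-0.145])

```text
time: 14.3
position: [0.5441, -0.0426, 0.1853]
orientation: [-180.0, -0.0, 68.5]
force: [-1.0, -1.0, 0.5]
grip_width: 0.0562
```

Call:
apply_moves([
  [0,0,0],
  [0,0,0],
  [0,0,0],
  [0,0,0],
  [0,0,0],
], jaw=[56,56,56,56,56], spin=[-0.145,-0.145,-0.121,0,0])

```text
time: 14.8
position: [0.5441, -0.0426, 0.1853]
orientation: [-180.0, -0.0, 91.6]
force: [0.4, -0.6, -0.9]
grip_width: 0.0563
```

```bash
python3 - <<'E'
from h import *
o=ctrl.get_obs(); print(o["position"],o["orientation"],o["qpos"].round(1),o["time"],o["force"],o["grip_width"])
p=snapshot("wrist"); s=snapshot("scene")
for n,q in (("w",p),("s",s)):
    for th in ["clip_mouth","post_top","plate_top","carriage"]: print(n,th,[(round(d["score"],2),np.round(d["centre"],4).tolist()) for d in finder.mark_of(q,th) if abs(d["centre"][0]-.545)<.04 and d["centre"][1]<0][:2])
np.savez("w8.npz",**{k:p[k] for k in("frame","mtx","R","t")})
print(proj(p,place([[-.011,.032,.088],[.011,.032,.088],[.011,.048,.088],[-.011,.048,.088]],[.5447,-.0825,0],1.65),True).round()*1.5)
cv2.imwrite("pics/w8.png",cv2.resize(p["frame"],None,fx=1.5,fy=1.5))
E
```

```text
[ 0.54410248 -0.04261795  0.18526237] [-1.79997395e+02 -2.73241337e-03  9.15551600e+01] [-17.2   7.   99.1   0.   73.9 -18.7] 14.8 [ 0.36255211 -0.56874665 -0.93469502] 0.056270672159235105
w clip_mouth [(0.77, [0.5433, -0.1234, 0.0676])]
w post_top [(0.66, [0.5443, -0.0422, 0.0897]), (0.44, [0.5466, -0.1182, 0.1156])]
w plate_top [(0.97, [0.5432, -0.1203, 0.0797])]
w carriage [(0.64, [0.5514, -0.0782, -0.0012])]
s clip_mouth [(0.59, [0.5442, -0.125, 0.071])]
s post_top [(0.71, [0.5428, -0.0421, 0.0895])]
s plate_top [(0.78, [0.5499, -0.1249, 0.0795])]
s carriage [(0.68, [0.5437, -0.0839, 0.0007])]
[[361.5 297. ]
 [400.5 297. ]
 [400.5 270. ]
 [360.  270. ]]
```

View pics/w8.png

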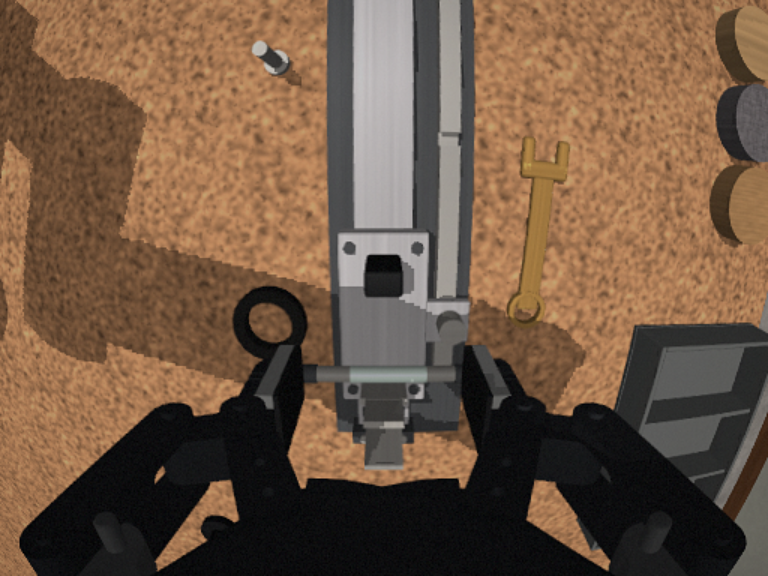

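The wrist view shows the post at columns 364 to 402, rows 255 to 297, centred between the fingers, with the notch gap at (450,135) and the clip standing on its plate. Descending onto the post.

Call:
apply_moves([
  [0,0,0.7],
  [0,0,0.7],
  [0,0,0.7],
  [0,0,0.48],
  [0,0,0],
], jaw=[50,50,50,50,50], spin=[0,0,0,0,0])

```text
time: 15.8
position: [0.5408, -0.0417, 0.0524]
orientation: [-179.6, -0.2, 91.7]
force: [-0.1, 0.8, -0.3]
grip_width: 0.0501
```

Call:
apply_moves([
  [0,0,0],
  [0,0,0],
  [0,0,0],
  [0,0,0],
  [0,0,0],
], jaw=[40,30,15,15,15], spin=[0,0,0,0,0], newtons=70)

```text
time: 16.3
position: [0.5446, -0.0431, 0.0587]
orientation: [180.0, 0.1, 91.7]
force: [-5.2, -0.5, 7.9]
grip_width: 0.0208
```

Call:
apply_moves([
  [0,0,0],
  [0,0,0],
  [0,0,0],
], jaw=[15,15,15], spin=[0,0,0])

```text
time: 16.6
position: [0.5446, -0.0432, 0.0586]
orientation: [180.0, 0.1, 91.7]
force: [-5.5, -0.7, 6.9]
grip_width: 0.0208
```

Call:
apply_moves([
  [0,0.02,-0.05],
  [0,0,0],
  [0,0,0],
], jaw=[15,15,15], spin=[0,0,0])

```text
time: 16.9
position: [0.5446, -0.043, 0.0587]
orientation: [-179.9, 0.0, 91.7]
force: [-3.7, -3.7, -4.0]
grip_width: 0.0209
```

Call:
apply_moves([
  [0.15,0,0],
  [0.25,0,0],
  [0.3,0,0],
  [0.3,0,0],
  [0.3,0,0],
], jaw=[15,15,15,15,15], spin=[0,0,0,0,0])

```text
time: 17.4
position: [0.5428, 0.0211, 0.0587]
orientation: [-179.9, 0.2, 91.7]
force: [-2.4, -9.7, -5.0]
grip_width: 0.0208
```

Call:
apply_moves([
  [0.3,0,0],
  [0.25,0,0],
  [0.15,0,0],
  [0,0,0],
  [0,0,0],
], jaw=[15,15,15,15,15], spin=[0,0,0,0,0])

```text
time: 17.9
position: [0.5418, 0.0587, 0.0587]
orientation: [-180.0, -0.1, 91.7]
force: [-2.2, 6.4, -2.3]
grip_width: 0.0206
```

Call:
apply_moves([
  [0.08,0,0],
  [0.08,0,0],
  [0,0,0],
], jaw=[15,15,15], spin=[0,0,0])

```text
time: 18.2
position: [0.5416, 0.0654, 0.0587]
orientation: [-180.0, -0.0, 91.7]
force: [-2.2, 0.5, -3.0]
grip_width: 0.0204
```

Call:
apply_moves([
  [0.06,0,0],
  [0,0,0],
], jaw=[15,15], spin=[0,0])

```text
time: 18.4
position: [0.5415, 0.0684, 0.0587]
orientation: [-180.0, -0.0, 91.7]
force: [-2.9, -0.3, -3.7]
grip_width: 0.0208
```

Call:
apply_moves([
  [0.06,0,0],
  [0,0,0],
], jaw=[15,15], spin=[0,0])

```text
time: 18.6
position: [0.5414, 0.0714, 0.0587]
orientation: [-180.0, -0.0, 91.7]
force: [-3.2, -0.5, -3.6]
grip_width: 0.0209
```

Call:
apply_moves([
  [0.04,0,0],
  [0,0,0],
], jaw=[15,15], spin=[0,0])

```text
time: 18.8
position: [0.5414, 0.0734, 0.0587]
orientation: [-180.0, -0.0, 91.7]
force: [-2.9, -1.3, -3.8]
grip_width: 0.021
```

Call:
apply_moves([
  [0.03,0,0],
  [0,0,0],
], jaw=[15,15], spin=[0,0])

```text
time: 19.0
position: [0.5413, 0.0749, 0.0587]
orientation: [-180.0, -0.0, 91.7]
force: [-3.3, -1.1, -3.7]
grip_width: 0.0208
```

Call:
apply_moves([
  [0.03,0,0],
  [0,0,0],
], jaw=[15,15], spin=[0,0])

```text
time: 19.2
position: [0.5413, 0.077, 0.0587]
orientation: [-180.0, -0.1, 91.7]
force: [-4.0, 2.3, -2.8]
grip_width: 0.021
```

Call:
apply_moves([
  [0.03,0,0],
  [0,0,0],
], jaw=[15,15], spin=[0,0])

```text
time: 19.4
position: [0.5412, 0.0786, 0.0587]
orientation: [-180.0, -0.1, 91.7]
force: [-3.8, 2.1, -3.6]
grip_width: 0.0209
```

The force has turned to pulling forward, so the ball is dropping into the notch. I'll continue in small steps.

Call:
apply_moves([
  [0.02,0,0],
  [0,0,0],
], jaw=[15,15], spin=[0,0])

```text
time: 19.6
position: [0.5412, 0.0792, 0.0587]
orientation: [-180.0, -0.0, 91.7]
force: [-3.6, 1.4, -3.2]
grip_width: 0.0206
```

Call:
apply_moves([
  [0.015,0,0],
  [0,0,0],
], jaw=[15,15], spin=[0,0])

```text
time: 19.8
position: [0.5412, 0.0796, 0.0587]
orientation: [-180.0, 0.0, 91.7]
force: [-4.7, -0.0, -3.3]
grip_width: 0.021
```

Call:
apply_moves([
  [0.02,0,0],
  [0,0,0],
], jaw=[15,15], spin=[0,0])

```text
time: 20.0
position: [0.5412, 0.0804, 0.0587]
orientation: [-180.0, 0.0, 91.7]
force: [-5.1, -1.1, -3.0]
grip_width: 0.0207
```

```bash
python3 - <<'E'
from h import *
o=ctrl.get_obs(); print(o["position"],o["force"],o["time"])
p=snapshot("wrist"); s=snapshot("scene"); t=snapshot("top")
for n,q in (("w",p),("s",s),("t",t)):
    np.savez(n+"9.npz",**{k:q[k] for k in("frame","mtx","R","t")})
    for th in ["carriage","plunger","clip_mouth","plate_top"]: print(n,th,[(round(d["score"],2),np.round(d["centre"],4).tolist()) for d in finder.mark_of(q,th)][:2])
    print(n,"rec plunger",[(round(d["score"],2),np.round(d["centre"],4).tolist()) for d in finder.recognise(q,"plunger")][:2])
E
```

```text
[0.54117551 0.08039875 0.05868734] [-5.14241706 -1.05528832 -2.98094028] 20.0
w carriage [(0.93, [0.544, 0.0468, 0.0029])]Traceback (most recent call last):
  File "<stdin>", line 6, in <module>
ValueError: it knows: bolt, bumper_ring, canister, carriage, clip, clip_grip, clip_mouth, plate_top, post_top, rail, rail_end, rail_start, spanner, stand, stone_handle
```

Call:
apply_moves([
  [0.02,0,0],
  [0,0,0],
], jaw=[15,15], spin=[0,0])

```text
time: 20.4
position: [0.5412, 0.081, 0.0587]
orientation: [-180.0, 0.1, 91.7]
force: [-4.8, -2.2, -3.8]
grip_width: 0.0211
```

Call:
apply_moves([
  [0.01,0,0],
  [0,0,0],
], jaw=[15,15], spin=[0,0])

```text
time: 20.6
position: [0.5412, 0.0812, 0.0587]
orientation: [-180.0, 0.1, 91.7]
force: [-5.3, -4.2, -3.7]
grip_width: 0.0208
```

Call:
apply_moves([
  [0.015,0,0],
  [0,0,0],
], jaw=[15,15], spin=[0,0])

```text
time: 20.8
position: [0.5412, 0.0815, 0.0587]
orientation: [-180.0, 0.1, 91.7]
force: [-5.8, -5.5, -3.2]
grip_width: 0.0208
```

Call:
apply_moves([
  [0.01,0,0],
  [0,0,0],
], jaw=[15,15], spin=[0,0])

```text
time: 21.0
position: [0.5412, 0.0817, 0.0587]
orientation: [-180.0, 0.2, 91.7]
force: [-5.1, -7.0, -2.7]
grip_width: 0.0209
```

The resistance has risen to 7 N with only slight movement, so the ball is in the notch. Now I'll probe backwards to find the centre.

Call:
apply_moves([
  [-0.04,0,0],
  [0,0,0],
], jaw=[15,15], spin=[0,0])

```text
time: 21.2
position: [0.5412, 0.0808, 0.0587]
orientation: [-180.0, 0.0, 91.7]
force: [-4.7, -0.6, -3.6]
grip_width: 0.0212
```

Call:
apply_moves([
  [-0.03,0,0],
  [0,0,0],
], jaw=[15,15], spin=[0,0])

```text
time: 21.4
position: [0.5412, 0.0799, 0.0587]
orientation: [-180.0, -0.0, 91.7]
force: [-4.8, 0.5, -4.0]
grip_width: 0.0211
```

Call:
apply_moves([
  [-0.03,0,0],
  [0,0,0],
], jaw=[15,15], spin=[0,0])

```text
time: 21.6
position: [0.5412, 0.0791, 0.0587]
orientation: [-180.0, -0.1, 91.7]
force: [-5.1, 2.7, -2.9]
grip_width: 0.0207
```

Call:
apply_moves([
  [-0.025,0,0],
  [0,0,0],
], jaw=[15,15], spin=[0,0])

```text
time: 21.8
position: [0.5412, 0.0787, 0.0587]
orientation: [-180.0, -0.2, 91.7]
force: [-4.9, 7.2, -3.8]
grip_width: 0.0205
```

Call:
apply_moves([
  [-0.02,0,0],
  [0,0,0],
], jaw=[15,15], spin=[0,0])

```text
time: 22.0
position: [0.5412, 0.0784, 0.0587]
orientation: [-180.0, -0.2, 91.7]
force: [-4.9, 9.6, -3.8]
grip_width: 0.0209
```

Call:
apply_moves([
  [0.043,0,0],
  [0.04,0,0],
  [0,0,0],
  [0,0,0],
  [0,0,0],
], jaw=[15,15,15,15,15], spin=[0,0,0,0,0])

```text
time: 22.5
position: [0.5412, 0.0804, 0.0587]
orientation: [-180.0, -0.0, 91.7]
force: [-5.5, 0.6, -2.5]
grip_width: 0.0211
```

```bash
python3 - <<'E'
from h import *
o=ctrl.get_obs(); print(o["position"],o["force"],o["time"],o["grip_width"])
p=snapshot("wrist"); s=snapshot("scene"); t=snapshot("top")
for n,q in (("w",p),("s",s),("t",t)):
    np.savez(n+"9.npz",**{k:q[k] for k in("frame","mtx","R","t")})
    for th in ["carriage","clip_mouth","clip","plate_top","bolt_a","bumper_ring","spanner"]: print(n,th,[(round(d["score"],2),np.round(d["centre"],4).tolist()) for d in finder.mark_of(q,th)][:3])
a=cv2.resize(p["frame"],None,fx=.95,fy=.95); b=cv2.resize(s["frame"][150:290,170:330],None,fx=1.95,fy=1.95); c=cv2.resize(t["frame"][140:200,190:330],None,fx=2.2,fy=2.2)
im=np.zeros((420,800,3),np.uint8); im[:a.shape[0],:a.shape[1]]=a; im[:b.shape[0],487:487+b.shape[1]]=b; im[280:280+c.shape[0],490:490+c.shape[1]]=c
cv2.imwrite("pics/z9.png",im)
E
```

```text
[0.54120308 0.08038856 0.05869471] [-5.53309902  0.61605927 -2.49043421] 22.5 0.021052477030181805
w carriage [(0.61, [0.5475, 0.0449, -0.0019])]
w clip_mouth []
w clip []
w plate_top []
w bolt_a [(0.92, [0.4595, 0.0984, -0.0018])]
w bumper_ring []
w spanner []
s carriage [(0.67, [0.5424, 0.0427, 0.001]), (0.47, [0.6391, 0.2679, -0.0003])]
s clip_mouth [(0.74, [0.2835, 0.3125, 0.0153]), (0.52, [0.5402, -0.001, 0.0685]), (0.49, [0.5536, 0.3809, 0.0057])]
s clip [(0.82, [0.2868, 0.31, 0.0022]), (0.78, [0.541, 0.0037, 0.0604]), (0.69, [0.5489, 0.3847, -0.0002])]
s plate_top [(0.97, [0.5419, -0.0016, 0.0792]), (0.3, [0.6645, -0.0273, 0.0037]), (0.21, [0.5411, 0.0456, 0.0006])]
s bolt_a [(0.45, [0.5332, 0.2852, -0.0006]), (0.4, [0.5411, 0.0042, 0.0617])]
s bumper_ring [(0.57, [0.4534, -0.1, 0.0001])]
s spanner [(0.96, [0.6641, -0.0274, 0.0041])]
t carriage [(0.76, [0.5426, 0.0413, 0.0026])]
t clip_mouth [(0.71, [0.5422, 0.0017, 0.0695]), (0.69, [0.5525, 0.3853, 0.0054]), (0.64, [0.2908, 0.3094, 0.0136])]
t clip [(0.81, [0.5442, 0.002, 0.0583]), (0.69, [0.2886, 0.3085, 0.0035]), (0.58, [0.5514, 0.3871, -0.0015])]
t plate_top [(0.72, [0.5406, 0.0012, 0.0847])]
t bolt_a [(0.59, [0.5301, 0.2878, -0.0022])]
t bumper_ring [(0.7, [0.4606, -0.0989, 0.0043])]
t spanner [(0.58, [0.664, -0.0259, -0.003])]
```

View pics/z9.png

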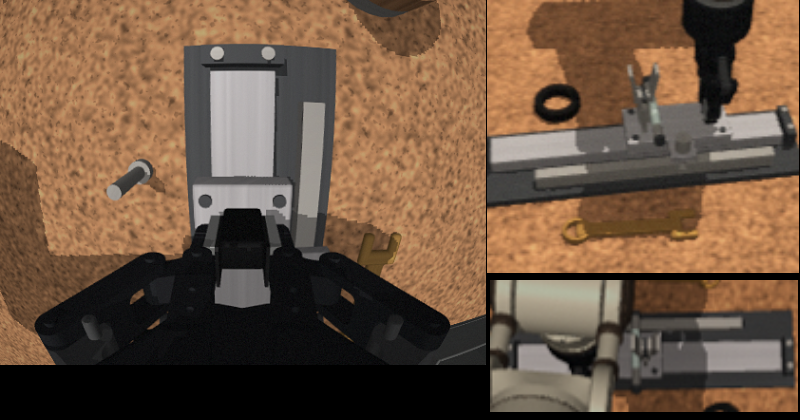

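The final view shows the fingers on the post, the clip upright on the plate, and the other things in place. The force along the rail is about 0.6 N. Handing in.

```bash
python3 -c "
from h import *
print(ctrl.close_job())"
```

```text
the job is handed in; nothing more can be done
None
```

I clipped the thermometer onto the carriage plate and let go of it. I then slid the carriage by its post into the notch and handed the job in with the post still gripped. The robot's clock stood at about 24 s, against the 51 s limit.

- **Thermometer:** The clip is upright on the plate, with its jaw tips about 24 mm below the plate's top edge. The detectors put it within about 5 mm of the middle of the plate, which is about their accuracy. It was still there after the slide.
- **Notch:** I could not read the ball's drop directly, because the detector does not know the plunger. The evidence is the force at the post along the rail:
  - The carriage pulled forward as the ball went in.
  - It then resisted 7 N forwards and 9.6 N backwards while moving only about 1.5 mm either way.
  - I left it at the middle of that range, at about 0.6 N along the rail.
  - The 124 mm slid agrees with the notch position I measured in the pictures, 122 to 123 mm from the start.
- **Disagreements:** About 5 N of sideways force remains between the gripper and the post. The grip reads 20.8 to 21.1 mm, against 22 mm for the post. In the last scene picture one detector put the clip about 5 mm from the plate line; the other readings agreed to 1 to 3 mm.
- **Other things:** In the last pictures the bolts, ring, spanner and the two other clips were where they started, to within the detectors' accuracy. I did not check the stone handle or the canister specifically; the arm never went near the stone handle.

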